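# Sort two look-alike wheel hubs by weight and press them home

### The arm

A 6-joint arm with a two-finger parallel gripper is mounted at the origin on the work surface. World frame = base frame: x ahead of the robot, y to its left, z up, the work surface at z = 0. Lengths are in mm, angles in rad, forces in N, time in s.
With the tool pointing down it reaches from about 350 to 875 mm from the base axis. Payload 4.2 kg.
Tool frame: the origin (TCP) lies at the very end of the fingers, on their centre line; the grasp point (between the pads) lies 19 mm behind it; z points along the fingers, y is the direction in which the jaws open and shut (so a half turn about z gives the same grasp; the last joint's range is limited). The gripper opens to 85 mm and grips with 20 to 120 N. Pads are 22 mm wide; open, the fingers measure 114 mm over their backs; the gripper's body (76 mm by 85 mm) begins 54 mm behind the grasp point. The pads swing forward as they close: fully open they stand 13 mm farther back than shut.
Start: joints at [1.455, 0.385, 0.008, 0, -1.194, -0.259], TCP at [228.771, 581.604, 203.912] pointing down, gripper open.
Joint ranges: [-3.14, 3.14], [-1.21, 2.06], [-1.07, 1.41], [-3.16, 2.05], [-2.99, -0.16], [-3.1, 3.1]. Speed limits (rad/s): [2.79, 2.79, 3.14, 3.14, 3.14, 3.14].

### API

Orientations are given as a unit quaternion [x, y, z, w].
In Python, from bench import read_state, get_image, camera_params, job_done gives the robot as it stands.
- The arm moves only by the tool send_rows, never from a script. Its arguments are lists of equal length, an entry for each row: "translation": the shift along the tool's x, y, z in m, a list of three; "yaw": the turn about the tool's z in degrees; "fingers": the closure in counts, from 0 (fully open) to 255 (shut). A call has 1 to 12 rows; each row is the pose to reach, as a shift and turn from the pose measured when the call began, along the tool's axes at that moment; what a row does not reach only later rows make up. A row lasts 1/10 s, in which the tool goes at most 50 mm and 8.59 degrees, less where a joint would pass 70% of its speed; a pose out of reach is approached as far as the arm can. A call with a gripper value outside its range is refused whole. The fingers move at their own pace and stop on an object; the grip force is fixed at half the most. Time passes only in rows, so rows that repeat a pose let the fingers close. It gives the time, the measured TCP pose, the force and the opening at its end, in the units of the state.
- read_state(): the state, without advancing time (a new reading comes with each control period).
- get_image(name): name is "scene" or "top"; returns the picture (400x640x3 uint8, blue, green, red); there is no depth.
- camera_params(name): a dict with "mtx" (3x3 intrinsics, pixels), "rvec" (rotation vector, rad) and "tvec" (3), from world to camera coordinates, as OpenCV has them. Camera axes: x right, y down, z forward; pixel columns grow to the right and rows downward; lengths in mm; the calibration is good to about 2 mm. A picture is of the moment at which its call begins. camera_params takes no time and is no camera call.
- job_done(): hands the job in, once; it reports no verdict.
The state is a dict: "clock": time; "joints": joint angles; "joint_vel": joint speeds; "joint_efforts": joint torques, N m; "position": TCP position; "ee_rot": TCP orientation; "contact_force": force on the tool from outside, world axes, zero at the start; "wrist_torque": the same for the moment, N m; "gripper_width": finger opening in mm.
Only numpy, scipy, OpenCV 4.12 (cv2) and the standard library are available. Lean on these libraries where they do the work, as an engineer would, in place of code of your own. Each camera call takes 0.05 s, during which the arm holds its last target.

### The job

Two wheel hubs that look the same stand on the grinding bench. Lift each one to feel whether it is hollow (about 200 g), filled (about 390 g) or solid (about 610 g), and set it foot down in the nest for its kind: one stud for hollow, two for filled, three for solid. Press each hub down gently, never with more than 30 N, until its nest's plate is flush with the block; do not press down the plate of the nest left over, and leave the other things on the bench alone.

Things in the scene. Friction and masses are not known exactly. Their poses are not given: they have to be found in the camera images.
- hub_a: round wheel hub, 98 mm tall, standing on its foot; origin: centre of the foot's underside, z up. From below: foot 44 mm wide, 14 mm long (rim bevelled 5 mm), drum 64 mm wide to 54 mm up, plain boss 28 mm wide to 98 mm up (grip here). Hub_a and hub_b look alike: each is hollow (0.20 kg), filled (0.39) or solid (0.61), within 5 %, never both the same; only weight tells
- hub_b: round wheel hub, 98 mm tall, standing on its foot; origin: centre of the foot's underside, z up. From below: foot 44 mm wide, 14 mm long (rim bevelled 5 mm), drum 64 mm wide to 54 mm up, plain boss 28 mm wide to 98 mm up (grip here). Hub_a and hub_b look alike: each is hollow (0.20 kg), filled (0.39) or solid (0.61), within 5 %, never both the same; only weight tells
- nest1: fixed grey block 30 mm high, one low steel stud (12 mm wide, 5 mm high) on top at its +x side: the nest for the hollow hub (0.20 kg). Origin: centre of its pocket at bench level, z up. It spans x -50 to +74 and y -48 to +48 mm. In the pocket is a square aluminium plate with a hole (bore1)
- bore1 (a point): centre of the 47 mm hole, at the top face of nest1's 74 mm square plate. The foot goes in until the drum lies on the plate. The plate's top starts 39 to 42 mm above the bench; pressed with about 8.5 N it slides down to a stop flush with the block, 30 mm above the bench, and stays there. Springs under it (8 N/mm) give up to 2.5 mm more under load, so past the stop the force climbs steeply
- plate1 (a joint): how far nest1's plate is pressed down, m: starts at 0 to 0.003, 0.012 is flush and fully home
- nest2: fixed grey block 30 mm high, two low steel studs (12 mm wide, 5 mm high) on top at its +x side: the nest for the filled hub (0.39 kg). Origin: centre of its pocket at bench level, z up. It spans x -50 to +74 and y -48 to +48 mm. In the pocket is a square aluminium plate with a hole (bore2)
- bore2 (a point): centre of the 47 mm hole, at the top face of nest2's 74 mm square plate. The foot goes in until the drum lies on the plate. The plate's top starts 39 to 42 mm above the bench; pressed with about 8.5 N it slides down to a stop flush with the block, 30 mm above the bench, and stays there. Springs under it (8 N/mm) give up to 2.5 mm more under load, so past the stop the force climbs steeply
- plate2 (a joint): how far nest2's plate is pressed down, m: starts at 0 to 0.003, 0.012 is flush and fully home
- nest3: fixed grey block 30 mm high, three low steel studs (12 mm wide, 5 mm high) on top at its +x side: the nest for the solid hub (0.61 kg). Origin: centre of its pocket at bench level, z up. It spans x -50 to +74 and y -48 to +48 mm. In the pocket is a square aluminium plate with a hole (bore3)
- bore3 (a point): centre of the 47 mm hole, at the top face of nest3's 74 mm square plate. The foot goes in until the drum lies on the plate. The plate's top starts 39 to 42 mm above the bench; pressed with about 8.5 N it slides down to a stop flush with the block, 30 mm above the bench, and stays there. Springs under it (8 N/mm) give up to 2.5 mm more under load, so past the stop the force climbs steeply
- plate3 (a joint): how far nest3's plate is pressed down, m: starts at 0 to 0.003, 0.012 is flush and fully home
- wax_bar: loose white bar of polishing wax, 110 x 32 x 26 mm, lying on the bench; origin under its middle; not part of the job, leave it alone
- brush: loose hand brush lying on the bench; not part of the job, leave it alone
- wrench: loose steel wrench lying on the bench; not part of the job, leave it alone
- paste_jar: loose jar of paste, 56 mm wide, 50 mm tall; origin under its middle; not part of the job, leave it alone
- flap_disc: loose black disc, 100 mm wide, 12 mm thick, lying flat; origin under its middle; not part of the job, leave it alone
- driver: loose screwdriver lying on the bench; not part of the job, leave it alone

How it is judged (in metres and radians):
On the way, in this order (a step that is already met when the one before it is completed fails the run):
1. a hub is lifted clear of the bench (height (world z) of any of hub_a, hub_b above 0.02 m), for 0.1 s.
2. one hub is pressed home in a nest (((horizontal distance between hub_a and bore1 below 0.004 m and z of hub_a in the frame of bore1 below -0.011 m and value of joint plate1 above 0.01 m) or (horizontal distance between hub_a and bore2 below 0.004 m and z of hub_a in the frame of bore2 below -0.011 m and value of joint plate2 above 0.01 m) or (horizontal distance between hub_a and bore3 below 0.004 m and z of hub_a in the frame of bore3 below -0.011 m and value of joint plate3 above 0.01 m) or (horizontal distance between hub_b and bore1 below 0.004 m and z of hub_b in the frame of bore1 below -0.011 m and value of joint plate1 above 0.01 m) or (horizontal distance between hub_b and bore2 below 0.004 m and z of hub_b in the frame of bore2 below -0.011 m and value of joint plate2 above 0.01 m) or (horizontal distance between hub_b and bore3 below 0.004 m and z of hub_b in the frame of bore3 below -0.011 m and value of joint plate3 above 0.01 m))), for 0.2 s.
At the end, for the whole second after the job is handed in: Each hub stands upright and at rest, released, in the nest for its weight class: within 4 mm of the bore's centre, foot more than 11 mm in, that plate down more than 10 of its 12 mm; the left-over nest's plate is down less than 6 mm (((horizontal distance between hub_a and bore1 below 0.004 m and z of hub_a in the frame of bore1 below -0.011 m and value of joint plate1 above 0.01 m and contact force between hub_a and nest1 between 1.2 and 2.9 N) or (horizontal distance between hub_a and bore2 below 0.004 m and z of hub_a in the frame of bore2 below -0.011 m and value of joint plate2 above 0.01 m and contact force between hub_a and nest2 between 2.9 and 4.9 N) or (horizontal distance between hub_a and bore3 below 0.004 m and z of hub_a in the frame of bore3 below -0.011 m and value of joint plate3 above 0.01 m and contact force between hub_a and nest3 between 4.9 and 8 N)) and ((horizontal distance between hub_b and bore1 below 0.004 m and z of hub_b in the frame of bore1 below -0.011 m and value of joint plate1 above 0.01 m and contact force between hub_b and nest1 between 1.2 and 2.9 N) or (horizontal distance between hub_b and bore2 below 0.004 m and z of hub_b in the frame of bore2 below -0.011 m and value of joint plate2 above 0.01 m and contact force between hub_b and nest2 between 2.9 and 4.9 N) or (horizontal distance between hub_b and bore3 below 0.004 m and z of hub_b in the frame of bore3 below -0.011 m and value of joint plate3 above 0.01 m and contact force between hub_b and nest3 between 4.9 and 8 N)) and value of joint any of plate1, plate2, plate3 below 0.006 m and angle between each of hub_a, hub_b's own z axis and vertical below 0.06 rad and linear speed of each of hub_a, hub_b below 0.02 m/s); the robot touches nothing.
It fails at once if a hub is pressed on a nest with more than 30 N (contact force between any of hub_a, hub_b and nest1 above 30 N or contact force between any of hub_a, hub_b and nest2 above 30 N or contact force between any of hub_a, hub_b and nest3 above 30 N).
It fails at once if a bystander is shifted by more than 30 mm (distance of any of wax_bar, brush, wrench, paste_jar, flap_disc, driver from where it was at the start of the episode above 0.03 m).
It also fails if it takes over 64 s, if anything falls off the work surface, if the arm or the gripper's body presses on something with over 40 N, if the wrist force passes 120 N, or if a joint passes its speed limit or range.

## Working session

There is one attempt and no reset: what is moved stays moved. The work goes in short steps, Python scripts to look and compute and a tool call to move; the robot and the scene stay as the last step left them, time stands still between calls to the robot, and variables do not carry over. Pictures are saved under pics/ and viewed, and the job is handed in when it is done.

Besides the shell and the picture viewer there is one more tool, called after "Request:" as name(argument=value, ...), one argument or row to a line, values as JSON. send_rows: Moves the arm, as the interface text tells. Its arguments: {"type":"object","properties":{"translation":{"type":"array","items":{"type":"array","items":{"type":"number"}}},"yaw":{"type":"array","items":{"type":"number"}},"fingers":{"type":"array","items":{"type":"number"}}},"required":["translation","yaw","fingers"]}

```bash
mkdir -p pics
python3 - <<'E'
from bench import *
import cv2
for n in("scene","top"):
    cv2.imwrite(f"pics/{n}0.png",get_image(n))
    p=camera_params(n);R=cv2.Rodrigues(p["rvec"])[0]
    print(n,p["mtx"].tolist(),(-R.T@p["tvec"].reshape(3)).round(1),R.round(3).tolist())
print(read_state())
E
```

```text
scene [[402.53280512167504, 0.0, 317.11258899415594], [0.0, 402.53280512167504, 196.2644070006709], [0.0, 0.0, 1.0]] [852.3 557.3 733.7] [[-0.826, 0.564, 0.007], [0.408, 0.607, -0.681], [-0.388, -0.56, -0.732]]
top [[493.9804701105621, 0.0, 323.32730744716036], [0.0, 493.9804701105621, 200.17775980419273], [0.0, 0.0, 1.0]] [ 232.9    6.4 1463.8] [[-0.0, -1.0, -0.022], [-0.984, 0.004, -0.178], [0.178, 0.022, -0.984]]
{'clock': 0.1, 'joints': array([ 1.45458505e+00,  3.85477957e-01,  6.80889722e-03, -4.51705314e-04,
       -1.19402471e+00, -2.58627913e-01]), 'joint_vel': array([ 0.00019735, -0.00284358,  0.00314409,  0.00209288,  0.00053516,
        0.00014978]), 'joint_efforts': array([-3.60759541e-04, -3.93317521e+01,  1.88929993e+01,  4.19795975e+00,
       -2.57248859e-03,  5.17559116e-06]), 'position': array([228.58298303, 581.09393439, 202.9477476 ]), 'ee_rot': array([ 9.82472311e-01, -1.86406048e-01, -1.41900179e-04,  9.61250969e-04]), 'contact_force': array([-0.28749465, -0.09779982,  1.18102161]), 'wrist_torque': array([0.02097654, 0.04598537, 0.01267446]), 'gripper_width': 85.30831833843604}
```

View pics/scene0.png

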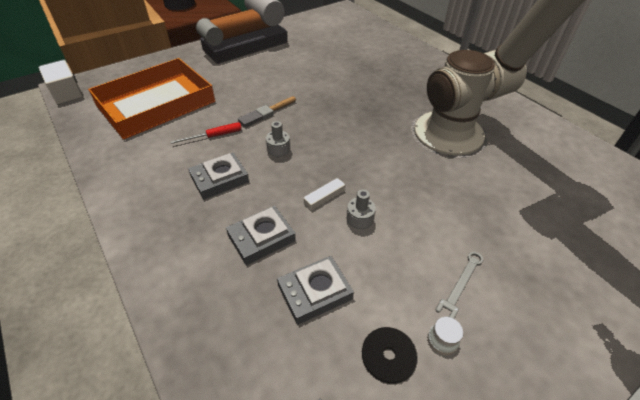

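View pics/top0.png

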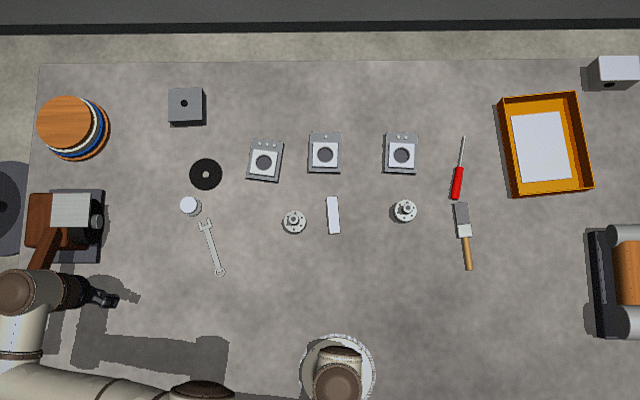

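Top view: three-stud nest at about (264,162), one-stud at (325,155), two-stud at (401,155); hubs at (293,222) and (404,210), with the wax bar between them at (333,215). I'll zoom in next.

Run:
```python
import cv2
t=cv2.imread("pics/top0.png");s=cv2.imread("pics/scene0.png")
cv2.imwrite("pics/t1.png",cv2.resize(t[120:245,235:435],None,fx=4,fy=4,interpolation=cv2.INTER_CUBIC))
cv2.imwrite("pics/s1.png",cv2.resize(s[110:330,170:390],None,fx=2.7,fy=2.7,interpolation=cv2.INTER_CUBIC))
```

```text
(no output)
```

View pics/t1.png

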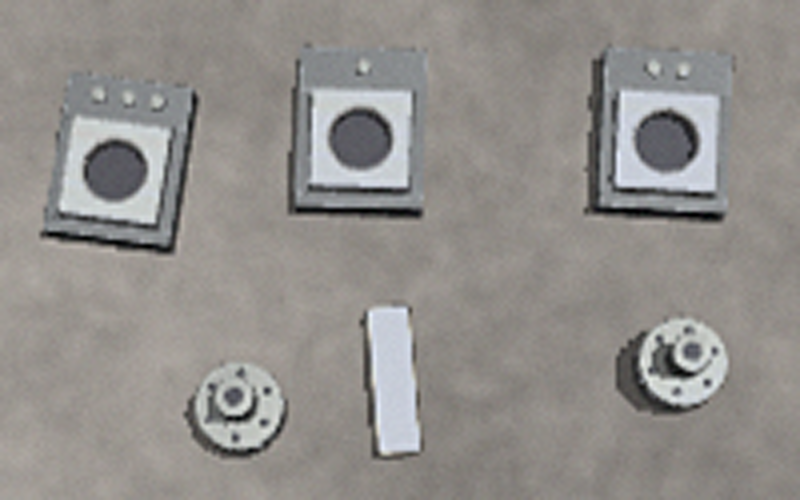

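View pics/s1.png

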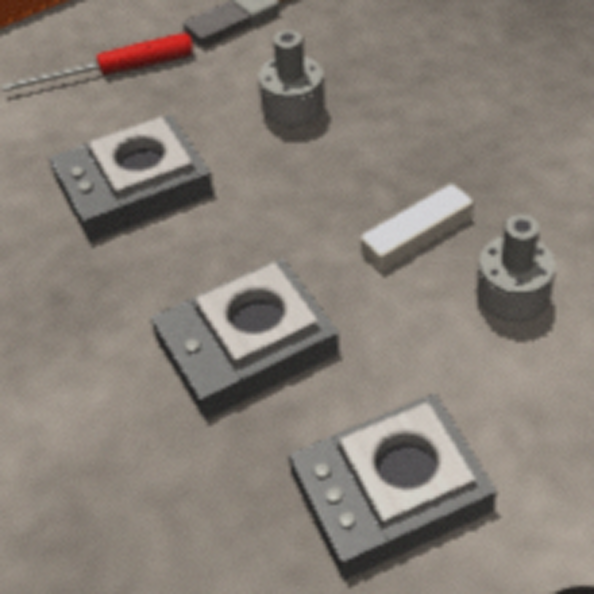

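```bash
cat > h.py <<'E'
import cv2,numpy as np
from bench import *
def cam(n):
    p=camera_params(n);return p["mtx"],cv2.Rodrigues(p["rvec"])[0],p["tvec"].reshape(3)
def plane(n,uv,z):
    K,R,t=cam(n);uv=np.asarray(uv,float).reshape(-1,2)
    d=(R.T@np.linalg.inv(K)@np.c_[uv,np.ones(len(uv))].T).T;c=-R.T@t
    return (c+d*((z-c[2])/d[:,2])[:,None])
def proj(n,X):
    p=camera_params(n);return cv2.projectPoints(np.float64(X).reshape(-1,1,3),p["rvec"],p["tvec"],p["mtx"],None)[0].reshape(-1,2)
def tri(a,b): # scene, top pixels
    P=[]
    for n in("scene","top"):
        K,R,t=cam(n);P.append(K@np.c_[R,t])
    X=cv2.triangulatePoints(P[0],P[1],np.float64(a).reshape(2,1),np.float64(b).reshape(2,1)).ravel();return X[:3]/X[3]
E
cat > m.py <<'E'
from h import *
roi={"top":[(235,130,290,190),(305,130,345,180),(380,130,422,182)],"scene":[(275,250,355,325),(225,200,300,265),(185,148,252,198)]}
names=["n3","n1","n2"]
H={}
for n in roi:
    g0=cv2.cvtColor(cv2.imread(f"pics/{n}0.png"),cv2.COLOR_BGR2GRAY)
    for nm,(x0,y0,x1,y1) in zip(names,roi[n]):
        g=cv2.resize(g0[y0:y1,x0:x1],None,fx=6,fy=6,interpolation=cv2.INTER_CUBIC)
        th=160
        b=(g>th).astype(np.uint8)
        cs,hi=cv2.findContours(b,cv2.RETR_CCOMP,cv2.CHAIN_APPROX_NONE)
        i=max(range(len(cs)),key=lambda k:cv2.contourArea(cs[k])*(hi[0][k][3]<0))
        ch=[k for k in range(len(cs)) if hi[0][k][3]==i]
        j=max(ch,key=lambda k:cv2.contourArea(cs[k]))
        f=lambda c:(c.reshape(-1,2)+.5)/6-.5+[x0,y0]
        out=f(cs[i]);ho=f(cs[j])
        P=plane(n,out,40)[:,:2].astype(np.float32);r=cv2.minAreaRect(P)
        Hh=plane(n,ho,40)[:,:2].astype(np.float32);e=cv2.fitEllipse(Hh)
        pe=cv2.fitEllipse(ho.astype(np.float32))
        H[nm,n]=pe[0]
        print(n,nm,"plate",np.round(r[0],1),np.round(r[1],1),round(r[2],1),"hole",np.round(e[0],1),np.round(e[1],1))
for nm in names: print(nm,tri(H[nm,"scene"],H[nm,"top"]).round(1))
E
python3 m.py
python3 - <<'E'
import cv2
t=cv2.imread("pics/top0.png");s=cv2.imread("pics/scene0.png")
f=lambda i:cv2.resize(i,(390,390),interpolation=cv2.INTER_CUBIC)
a=cv2.hconcat([f(t[202:241,274:313]),f(t[192:231,386:425])]);b=cv2.hconcat([f(s[186:232,341:387]),f(s[117:163,256:302])])
cv2.imwrite("pics/hubt.png",a);cv2.imwrite("pics/hubs.png",b)
E
```

```text
top n3 plate [607.  217.9] [74.5 75.2] 81.6 hole [606.3 217.1] [49.9 49.9]
top n1 plate [630.5  34.7] [75.9 75.3] 87.9 hole [629.6  34. ] [49.5 50.2]
top n2 plate [ 627.  -193.8] [75.  75.3] 86.1 hole [ 626.1 -193.1] [49.7 49.9]
scene n3 plate [605.4 214.8] [74.9 74.9] 82.1 hole [606.4 215.3] [49.6 49.9]
scene n1 plate [627.9  29.9] [75.3 74.6] 88.4 hole [629.   31.1] [50.2 50.7]
scene n2 plate [ 625.5 -196.3] [75.1 74.3] 85.9 hole [ 626.9 -194.6] [50.3 51.8]
n3 [606.4 216.7  40.7]
n1 [629.4  33.7  42. ]
n2 [ 626.6 -193.4   40.1]
```

View pics/hubt.png

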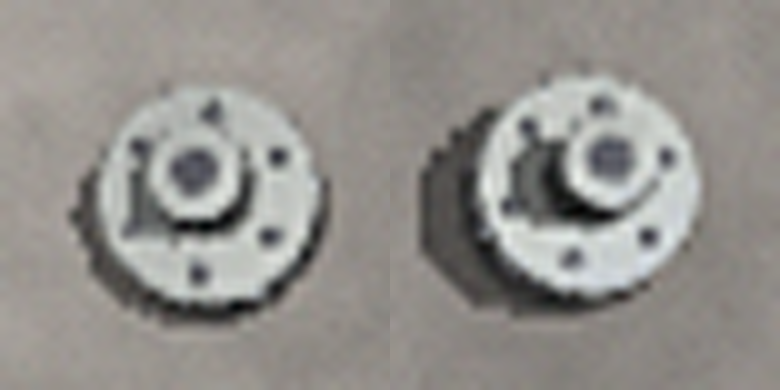

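View pics/hubs.png

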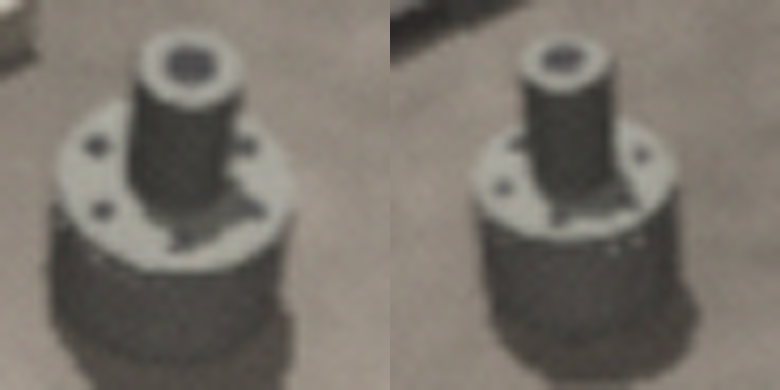

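Run:
```python
from h import *
for nm,s,t,d in(("L",(362.9,193.2),(292.8,218.5),(294.5,221.2)),("R",(276.1,123.6),(407.3,207.2),(405.5,210))):
    print(nm,"tri",tri(s,t).round(1),"top98",plane("top",t,98).round(1),"sc98",plane("scene",s,98).round(1),"drum54",plane("top",d,54).round(1))
for nm,uv,z in(("driver tip",(463,137),0),("brush",(461,205),10),("wax",(333,197),26),("wax2",(334,233),26)): print(nm,plane("top",uv,z).round())
K,R,t=cam("top")
p=read_state();from scipy.spatial.transform import Rotation as Ro
print(Ro.from_quat(p["ee_rot"]).as_matrix().round(3))
```

```text
L tri [428.  121.4 100.5] top98 [[427.9 122.2  98. ]] sc98 [[427.1 118.9  98. ]] drum54 [[426.3 120.9  54. ]]
R tri [ 458.8 -197.8  100.1] top98 [[ 458.7 -197.7   98. ]] sc98 [[ 458.1 -201.1   98. ]] drum54 [[ 457.8 -198.9   54. ]]
driver tip [[ 692. -389.    0.]]
brush [[ 479. -370.   10.]]
wax [[502.  10.  26.]]
wax2 [[395.   7.  26.]]
[[ 0.931 -0.366 -0.001]
 [-0.366 -0.931 -0.002]
 [ 0.     0.002 -1.   ]]
```

Request:
send_rows(
  translation=[
    [0.354,0.355,0.05],
    [0.354,0.355,0.05],
    [0.354,0.355,0.05],
    [0.354,0.355,0.05],
    [0.354,0.355,0.05],
    [0.354,0.355,0.05],
    [0.354,0.355,0.05],
    [0.354,0.355,0.05],
    [0.354,0.355,0.05],
    [0.354,0.355,0.05],
    [0.354,0.355,0.05],
    [0.354,0.355,0.05],
  ],
  yaw=[-21.5,-21.5,-21.5,-21.5,-21.5,-21.5,-21.5,-21.5,-21.5,-21.5,-21.5,-21.5],
  fingers=[0,0,0,0,0,0,0,0,0,0,0,0],
)

```text
clock: 1.3
position: [428.0, 119.6, 153.3]
ee_rot: [1.0, -0.002, -0.001, 0.001]
contact_force: [0.1, 0.0, -0.3]
gripper_width: 85.5
```

Request:
send_rows(
  translation=[
    [0,-0.001,0.05],
    [0,-0.001,0.085],
    [0,-0.001,0.091],
    [0,-0.001,0.091],
    [0,-0.001,0.091],
    [0,-0.001,0.091],
    [0,-0.001,0.091],
    [0,-0.001,0.091],
    [0,-0.001,0.091],
    [0,-0.001,0.091],
    [0,-0.001,0.091],
  ],
  yaw=[0,0,0,0,0,0,0,0,0,0,0],
  fingers=[0,0,0,0,255,255,255,255,255,255,255],
)

```text
clock: 2.4
position: [428.7, 120.5, 63.5]
ee_rot: [1.0, -0.001, 0.0, 0.001]
contact_force: [0.1, -0.9, 5.2]
gripper_width: 24.7
```

Run:
```python
from h import *
import os
s=read_state();print(s["clock"],s["position"].round(2),s["contact_force"].round(2),s["gripper_width"],s["joint_efforts"].round(2))
```

```text
2.4 [428.75 120.55  63.52] [ 0.07 -0.93  5.21] 24.68615805706917 [  0.29 -24.37  12.33   2.47   0.29  -0.  ]
```

Request:
send_rows(
  translation=[
    [0,0,-0.01],
    [0,0,-0.04],
    [0,0,-0.07],
    [0,0,-0.07],
    [0,0,-0.07],
    [0,0,-0.07],
    [0,0,-0.07],
    [0,0,-0.07],
  ],
  yaw=[0,0,0,0,0,0,0,0],
  fingers=[255,255,255,255,255,255,255,255],
)

```text
clock: 3.2
position: [428.0, 120.2, 132.4]
ee_rot: [1.0, -0.002, -0.001, 0.002]
contact_force: [0.1, 0.7, -6.1]
gripper_width: 24.4
```

```bash
cat > look.py <<'E'
import sys
from h import *
tag=sys.argv[1]
for n in("scene","top"): cv2.imwrite(f"pics/{n}{tag}.png",get_image(n))
s=read_state();print(s["clock"],s["position"].round(2),s["contact_force"].round(2),s["wrist_torque"].round(3),s["gripper_width"],s["joint_efforts"].round(2))
a=cv2.imread(f"pics/scene{tag}.png")[90:340,170:450];b=cv2.imread(f"pics/top{tag}.png")[120:260,230:440]
cv2.imwrite(f"pics/c{tag}.png",cv2.hconcat([cv2.resize(a,(400,357)),cv2.resize(b,(400,267),interpolation=cv2.INTER_CUBIC)]) if 0 else cv2.vconcat([cv2.resize(a,(336,300)),cv2.resize(b,(336,224))]))
E
python3 look.py 1
```

```text
3.3 [428.35 120.46 132.81] [-0.82 -0.42 -5.51] [ 0.008 -0.01   0.029] 24.258690159156217 [-1.000e-02 -2.651e+01  1.784e+01  4.290e+00 -3.000e-02 -0.000e+00]
```

View pics/c1.png

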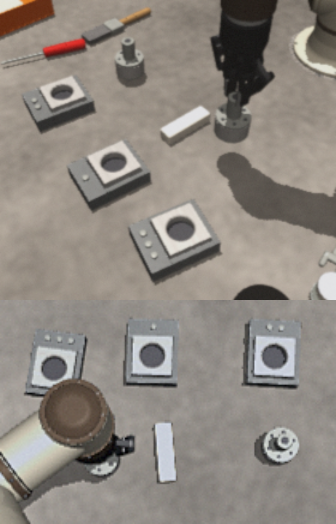

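Request:
send_rows(
  translation=[
    [0.03,-0.016,0],
    [0.07,-0.037,0],
    [0.11,-0.059,0],
    [0.15,-0.08,0],
    [0.17,-0.091,0],
    [0.179,-0.0957,0],
    [0.179,-0.0957,0],
    [0.179,-0.0957,0],
    [0.179,-0.0957,0],
    [0.179,-0.0957,0],
  ],
  yaw=[0,0,0,0,0,0,0,0,0,0],
  fingers=[255,255,255,255,255,255,255,255,255,255],
)

```text
clock: 4.3
position: [606.8, 215.2, 133.0]
ee_rot: [1.0, -0.001, -0.0, 0.001]
contact_force: [0.2, -0.0, -6.0]
gripper_width: 24.5
```

```bash
python3 look.py 2
```

```text
4.4 [607.14 215.41 133.03] [-0.14  0.34 -6.35] [-0.014 -0.07  -0.016] 24.47295201781735 [-1.000e-02 -4.596e+01  1.985e+01  4.770e+00 -2.000e-02 -0.000e+00]
```

View pics/scene2.png

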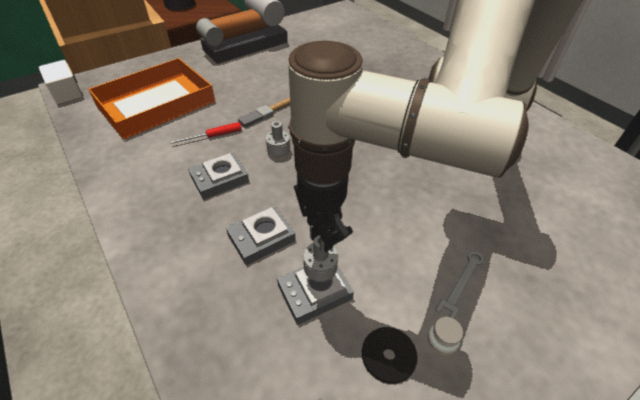

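Run:
```python
from h import *
i=cv2.imread("pics/scene2.png");x0,y0=270,230
c=cv2.resize(i[y0:y0+95,x0:x0+95],None,fx=6,fy=6,interpolation=cv2.INTER_CUBIC)
# predicted outlines with hub axis at n3 scene-frame centre (scene camera est. 606.4,215.0)
a=np.linspace(0,2*np.pi,60)
b=70.5
for r,z in((32,b+54),(32,b+14),(22,b),(23.5,40.7)):
    p=proj("scene",np.c_[606.4+r*np.cos(a),215.3+r*np.sin(a),0*a+z])
    for q in p: cv2.circle(c,tuple(int(v) for v in (q-[x0,y0]+.5)*6),1,(0,0,255) if z>45 else (0,255,0),-1)
cv2.imwrite("pics/z2.png",c)
```

```text
(no output)
```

View pics/z2.png

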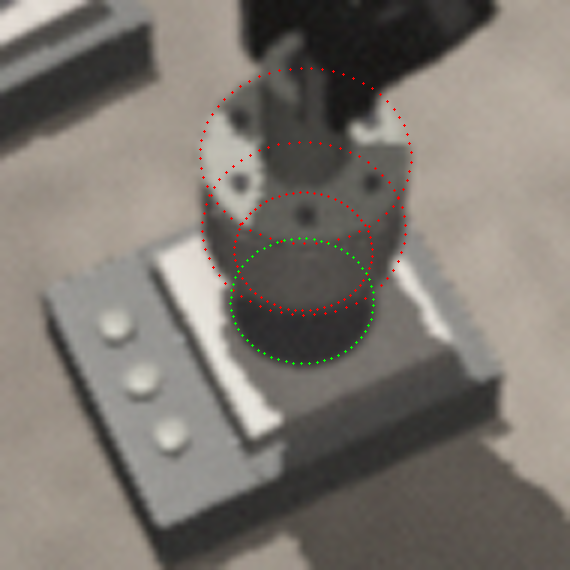

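Request:
send_rows(
  translation=[
    [0.0003,-0.0005,0.012],
    [0.0003,-0.0005,0.022],
    [0.0003,-0.0005,0.026],
    [0.0003,-0.0005,0.029],
    [0.0003,-0.0005,0.032],
    [0.0003,-0.0005,0.035],
    [0.0003,-0.0005,0.038],
    [0.0003,-0.0005,0.038],
  ],
  yaw=[0,0,0,0,0,0,0,0],
  fingers=[255,255,255,255,255,255,255,255],
)

```text
clock: 5.2
position: [607.2, 215.7, 94.6]
ee_rot: [1.0, -0.001, -0.001, 0.001]
contact_force: [0.8, -0.0, -6.6]
gripper_width: 24.6
```

Request:
send_rows(
  translation=[
    [0,0,0.0015],
    [0,0,0.003],
    [0,0,0.0045],
    [0,0,0.006],
    [0,0,0.0075],
    [0,0,0.009],
  ],
  yaw=[0,0,0,0,0,0],
  fingers=[255,255,255,255,255,255],
)

```text
clock: 5.8
position: [608.0, 215.6, 87.4]
ee_rot: [1.0, -0.001, 0.001, 0.001]
contact_force: [-1.6, -2.4, 3.6]
gripper_width: 24.1
```

```bash
python3 look.py 3
```

```text
5.9 [607.8  215.61  86.86] [-0.89 -1.34  2.52] [-0.442  0.313 -0.   ] 24.399240170557217 [  0.92 -41.79  16.83   3.39   0.55  -0.  ]
```

Request:
send_rows(
  translation=[
    [0,0,0.002],
    [0,0,0.003],
    [0,0,0.004],
    [0,0,0.005],
    [0,0,0.006],
    [0,0,0.007],
    [0,0,0.007],
  ],
  yaw=[0,0,0,0,0,0,0],
  fingers=[255,255,255,255,255,255,255],
)

```text
clock: 6.6
position: [607.8, 215.6, 79.6]
ee_rot: [1.0, -0.001, 0.0, 0.001]
contact_force: [-2.2, -1.6, 1.7]
gripper_width: 24.4
```

Request:
send_rows(
  translation=[
    [0,0,0.0015],
    [0,0,0.0015],
    [0,0,0.0015],
  ],
  yaw=[0,0,0],
  fingers=[255,255,255],
)

```text
clock: 6.9
position: [607.9, 215.5, 78.4]
ee_rot: [1.0, -0.001, 0.0, 0.001]
contact_force: [-1.2, -1.7, 4.0]
gripper_width: 24.6
```

Request:
send_rows(
  translation=[
    [0,0,0.0015],
    [0,0,0.0015],
    [0,0,0.0015],
  ],
  yaw=[0,0,0],
  fingers=[255,255,255],
)

```text
clock: 7.2
position: [608.1, 215.5, 78.0]
ee_rot: [1.0, -0.001, 0.001, 0.001]
contact_force: [-3.3, -2.3, 7.2]
gripper_width: 24.7
```

```bash
python3 look.py 4
```

```text
7.3 [608.13 215.54  77.97] [-3.36 -2.97  6.93] [-0.6    0.872 -0.065] 23.891860291633204 [ 8.300e-01 -3.911e+01  1.591e+01  3.030e+00  1.070e+00  1.000e-02]
```

Run:
```python
import cv2
cv2.imwrite("pics/z4.png",cv2.resize(cv2.imread("pics/scene4.png")[230:330,265:365],None,fx=6,fy=6,interpolation=cv2.INTER_CUBIC))
```

```text
(no output)
```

View pics/z4.png

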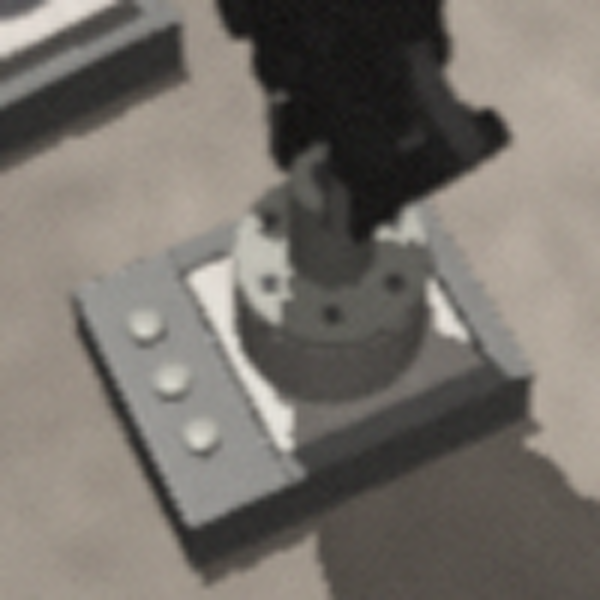

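Request:
send_rows(
  translation=[
    [0,0,0],
    [0,0,0],
    [0,0,0],
    [0,0,0],
    [0,0,-0.02],
    [0,0,-0.06],
    [0,0,-0.1],
    [0,0,-0.1],
  ],
  yaw=[0,0,0,0,0,0,0,0],
  fingers=[0,0,0,0,0,0,0,0],
)

```text
clock: 8.1
position: [611.7, 217.4, 185.1]
ee_rot: [1.0, -0.001, 0.007, -0.002]
contact_force: [0.6, 0.1, 1.3]
gripper_width: 85.3
```

Request:
send_rows(
  translation=[
    [-0.153,0.416,0.03],
    [-0.153,0.416,0.03],
    [-0.153,0.416,0.03],
    [-0.153,0.416,0.03],
    [-0.153,0.416,0.03],
    [-0.153,0.416,0.03],
    [-0.153,0.416,0.03],
    [-0.153,0.416,0.03],
    [-0.153,0.416,0.03],
    [-0.153,0.416,0.03],
    [-0.153,0.416,0.03],
    [-0.153,0.416,0.03],
  ],
  yaw=[0,0,0,0,0,0,0,0,0,0,0,0],
  fingers=[0,0,0,0,0,0,0,0,0,0,0,0],
)

```text
clock: 9.3
position: [459.1, -197.7, 151.5]
ee_rot: [1.0, -0.0, 0.007, -0.002]
contact_force: [-0.2, 0.1, 0.5]
gripper_width: 85.6
```

```bash
python3 look.py 5
python3 - <<'E'
import cv2
cv2.imwrite("pics/z5.png",cv2.resize(cv2.imread("pics/scene5.png")[110:330,170:390],None,fx=2.7,fy=2.7,interpolation=cv2.INTER_CUBIC))
E
```

```text
9.4 [ 459.35 -197.28  151.61] [ 0.19 -0.03  0.01] [0.009 0.038 0.003] 85.4080611183501 [ -0.28 -28.35  16.81   3.73   0.03  -0.  ]
```

View pics/z5.png

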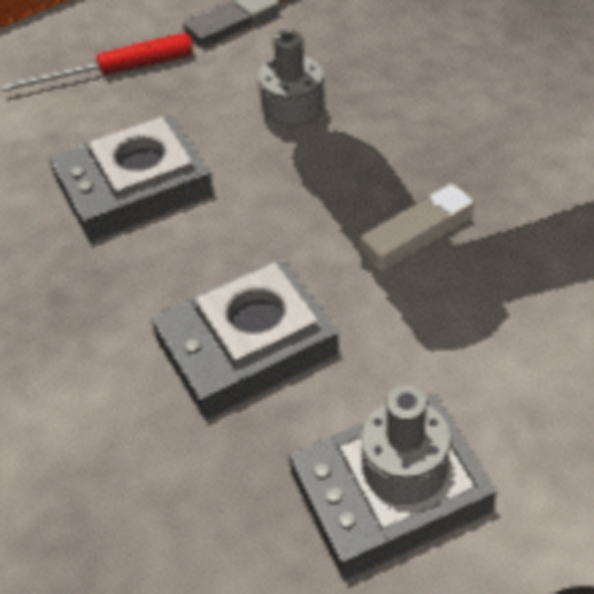

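Request:
send_rows(
  translation=[
    [-0.002,0.002,0.04],
    [-0.002,0.002,0.08],
    [-0.002,0.002,0.0885],
    [-0.002,0.002,0.0885],
    [-0.002,0.002,0.0885],
    [-0.002,0.002,0.0885],
    [-0.002,0.002,0.0885],
    [-0.002,0.002,0.0885],
    [-0.002,0.002,0.0885],
    [-0.002,0.002,0.0885],
    [-0.002,0.002,0.0885],
  ],
  yaw=[0,0,0,0,0,0,0,0,0,0,0],
  fingers=[0,0,0,0,255,255,255,255,255,255,255],
)

```text
clock: 10.5
position: [459.7, -199.4, 64.4]
ee_rot: [1.0, 0.001, 0.009, -0.001]
contact_force: [-0.4, -0.3, 5.8]
gripper_width: 24.5
```

Request:
send_rows(
  translation=[
    [0,0,-0.01],
    [0,0,-0.04],
    [0,0,-0.07],
    [0,0,-0.07],
    [0,0,-0.07],
    [0,0,-0.07],
    [0,0,-0.07],
    [0,0,-0.07],
    [0,0,-0.07],
  ],
  yaw=[0,0,0,0,0,0,0,0,0],
  fingers=[255,255,255,255,255,255,255,255,255],
)

```text
clock: 11.4
position: [458.1, -199.5, 133.7]
ee_rot: [1.0, 0.001, 0.008, -0.001]
contact_force: [0.6, 0.3, -4.5]
gripper_width: 24.2
```

```bash
python3 look.py 6; python3 look.py 7
```

```text
11.5 [ 458.37 -199.52  134.06] [-1.13  0.65 -3.96] [-0.047  0.055 -0.009] 24.123855878851742 [ -0.   -30.57  17.62   4.11   0.04  -0.  ]
11.6 [ 458.48 -199.57  134.29] [ 0.01  1.18 -3.39] [-0.039  0.03  -0.   ] 23.984400840486323 [ -0.   -30.57  17.64   4.11   0.05  -0.  ]
```

View pics/scene6.png

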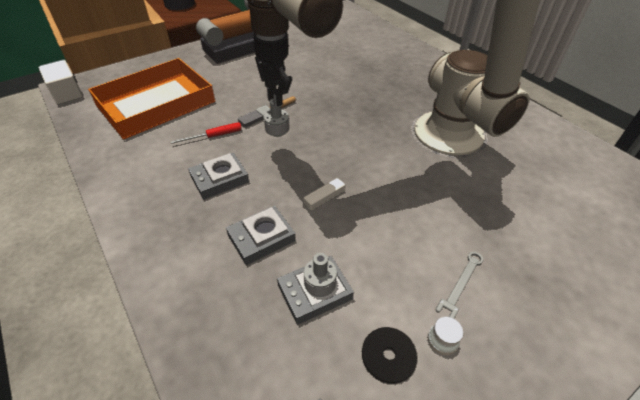

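Request:
send_rows(
  translation=[
    [0.03,-0.001,0],
    [0.07,-0.002,0],
    [0.11,-0.003,0],
    [0.15,-0.005,0],
    [0.165,-0.0057,0],
    [0.1693,-0.0057,0],
    [0.1693,-0.0057,0],
    [0.1693,-0.0057,0],
    [0.1693,-0.0057,0],
    [0.1693,-0.0057,0],
  ],
  yaw=[0,0,0,0,0,0,0,0,0,0],
  fingers=[255,255,255,255,255,255,255,255,255,255],
)

```text
clock: 12.6
position: [627.0, -193.8, 137.6]
ee_rot: [1.0, 0.0, 0.008, -0.001]
contact_force: [-0.6, -0.6, -4.4]
gripper_width: 24.0
```

```bash
python3 look.py 8
python3 - <<'E'
from h import *
i=cv2.imread("pics/scene8.png");x0,y0=175,110
c=cv2.resize(i[y0:y0+95,x0:x0+95],None,fx=6,fy=6,interpolation=cv2.INTER_CUBIC)
a=np.linspace(0,2*np.pi,60);b=read_state()["position"][2]-64.4;print(b,read_state()["ee_rot"])
for r,z in((32,b+54),(32,b+14),(22,b),(23.5,40.)):
    p=proj("scene",np.c_[626.9+r*np.cos(a),-194.6+r*np.sin(a),0*a+z])
    for q in p: cv2.circle(c,tuple(int(v) for v in (q-[x0,y0]+.5)*6),1,(0,0,255) if z>45 else (0,255,0),-1)
cv2.imwrite("pics/z8.png",c)
E
```

```text
12.7 [ 627.32 -193.75  137.58] [ 0.46 -0.49 -4.05] [ 0.04  -0.014 -0.067] 24.52094943685722 [-1.000e-02 -4.529e+01  1.932e+01  4.500e+00  5.000e-02  0.000e+00]
73.18395707420939 [ 9.99962360e-01  5.06620693e-04  8.57629036e-03 -1.21220237e-03]
```

View pics/z8.png

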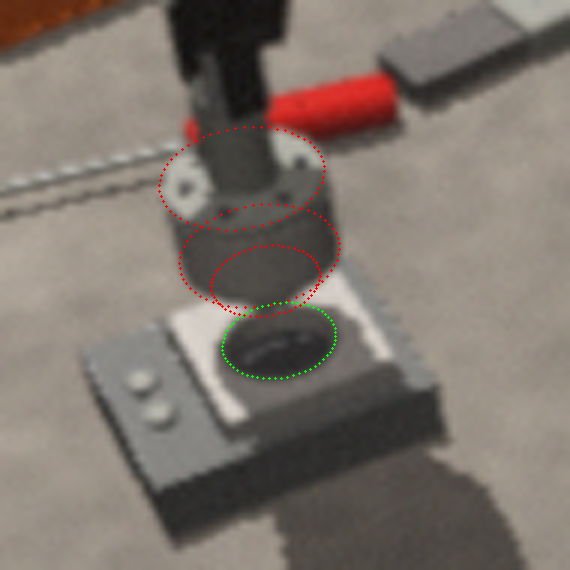

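Request:
send_rows(
  translation=[
    [0,0,0.012],
    [0,0,0.023],
    [0,0,0.028],
    [0,0,0.031],
    [0,0,0.034],
    [0,0,0.037],
    [0,0,0.04],
    [0,0,0.041],
  ],
  yaw=[0,0,0,0,0,0,0,0],
  fingers=[255,255,255,255,255,255,255,255],
)

```text
clock: 13.5
position: [628.0, -193.6, 96.3]
ee_rot: [1.0, 0.001, 0.008, -0.001]
contact_force: [-0.7, 0.0, -3.8]
gripper_width: 24.2
```

Request:
send_rows(
  translation=[
    [0,0,0.0015],
    [0,0,0.003],
    [0,0,0.0045],
    [0,0,0.006],
    [0,0,0.0075],
    [0,0,0.009],
    [0,0,0.0105],
  ],
  yaw=[0,0,0,0,0,0,0],
  fingers=[255,255,255,255,255,255,255],
)

```text
clock: 14.2
position: [628.9, -194.1, 87.7]
ee_rot: [1.0, 0.001, 0.01, -0.001]
contact_force: [-2.8, -0.2, 4.9]
gripper_width: 24.1
```

```bash
python3 look.py 9
python3 - <<'E'
import cv2
cv2.imwrite("pics/z9.png",cv2.resize(cv2.imread("pics/scene9.png")[110:205,175:270],None,fx=6,fy=6,interpolation=cv2.INTER_CUBIC))
E
```

```text
14.3 [ 628.77 -194.02   87.22] [-1.03  0.04  4.6 ] [-0.109  0.509 -0.026] 24.7255482897065 [  0.77 -41.03  15.9    3.14   0.45  -0.  ]
```

View pics/z9.png

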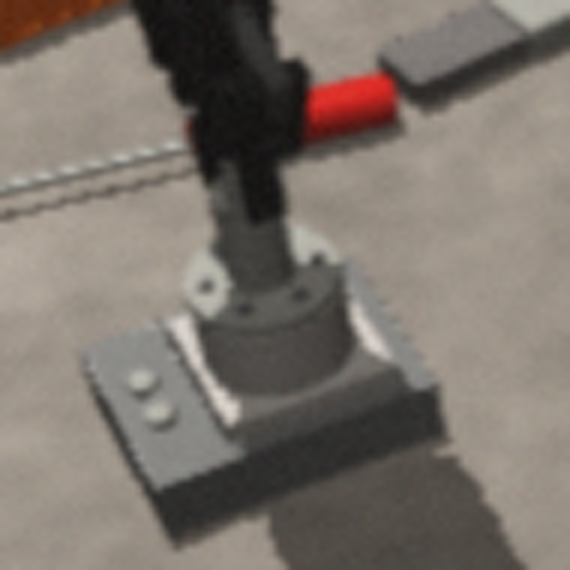

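The foot is in the hole and the plate is sliding at about 8.5 N. I'll keep pressing.

Request:
send_rows(
  translation=[
    [0,0,0.002],
    [0,0,0.003],
    [0,0,0.004],
    [0,0,0.005],
    [0,0,0.006],
    [0,0,0.007],
    [0,0,0.007],
  ],
  yaw=[0,0,0,0,0,0,0],
  fingers=[255,255,255,255,255,255,255],
)

```text
clock: 15.0
position: [628.9, -194.1, 80.0]
ee_rot: [1.0, 0.001, 0.009, -0.001]
contact_force: [-1.7, -0.6, 4.5]
gripper_width: 24.4
```

Request:
send_rows(
  translation=[
    [0,0,0.0015],
    [0,0,0.0015],
    [0,0,0.0015],
  ],
  yaw=[0,0,0],
  fingers=[255,255,255],
)

```text
clock: 15.3
position: [629.0, -194.2, 79.2]
ee_rot: [1.0, 0.001, 0.01, -0.001]
contact_force: [-2.6, -0.3, 7.2]
gripper_width: 24.3
```

Request:
send_rows(
  translation=[
    [0,0,0.0018],
    [0,0,0.0018],
    [0,0,0.0018],
  ],
  yaw=[0,0,0],
  fingers=[255,255,255],
)

```text
clock: 15.6
position: [629.3, -194.3, 78.8]
ee_rot: [1.0, 0.001, 0.01, -0.0]
contact_force: [-3.9, 0.4, 9.8]
gripper_width: 24.1
```

Request:
send_rows(
  translation=[
    [0,0,0],
    [0,0,0],
    [0,0,0],
    [0,0,0],
    [0,0,-0.02],
    [0,0,-0.06],
    [-0.05,0,-0.1],
    [-0.1,0,-0.12],
    [-0.15,0,-0.12],
    [-0.15,0,-0.12],
    [-0.15,0,-0.12],
  ],
  yaw=[0,0,0,0,0,0,0,0,0,0,0],
  fingers=[0,0,0,0,0,0,0,0,0,0,0],
)

```text
clock: 16.7
position: [474.8, -194.7, 196.8]
ee_rot: [1.0, 0.001, 0.011, -0.0]
contact_force: [0.2, -1.3, -0.2]
gripper_width: 85.3
```

```bash
python3 look.py 10
python3 - <<'E'
from h import *
s=cv2.imread("pics/scene10.png");t=cv2.imread("pics/top10.png")
f=lambda i:cv2.resize(i,(390,290),interpolation=cv2.INTER_CUBIC)
cv2.imwrite("pics/z10.png",cv2.vconcat([cv2.hconcat([f(s[125:200,170:270]),f(s[245:320,265:365])]),cv2.hconcat([f(t[125:182,365:442]),f(t[130:187,230:307])])]))
E
```

```text
16.8 [ 477.38 -194.76  196.1 ] [ 0.47 -1.03  0.13] [-0.034 -0.015  0.   ] 85.38609001156523 [ -0.16 -29.61  17.69   3.95  -0.     0.  ]
```

View pics/z10.png

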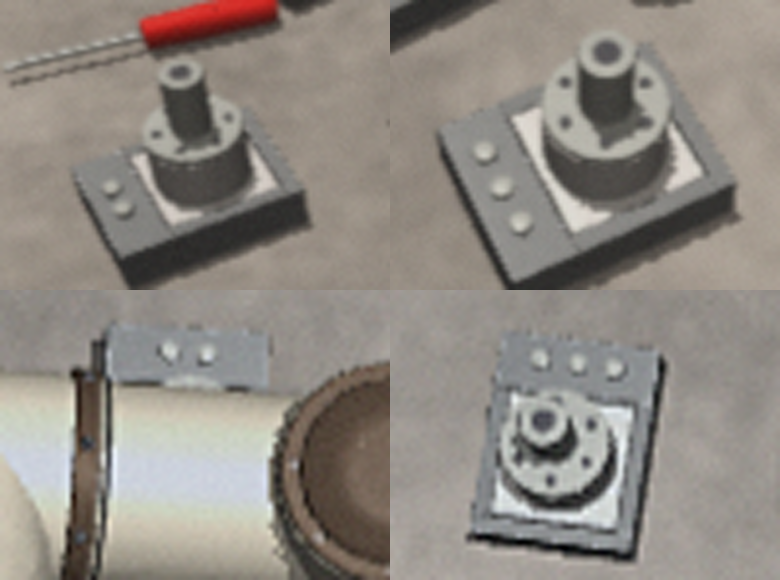

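View pics/scene10.png

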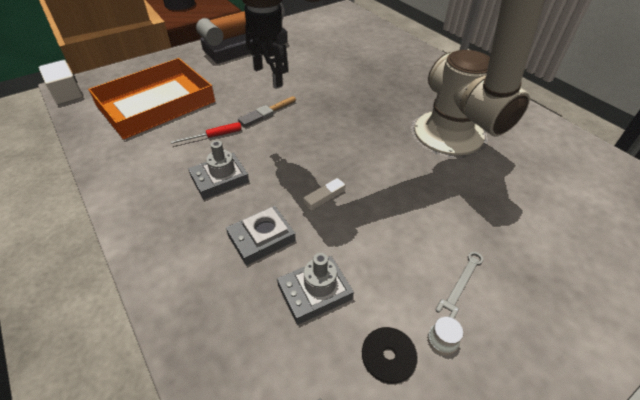

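Run:
```python
from h import *
# boss top px from z10 crops
k=390/100
a=np.array([265+(606-390)/3.9,245+50/(290/75)])-.4
b=np.array([230+(544-390)/(390/77),130+(421-290)/(290/57)])-.4
print("n3 boss",tri(a,b).round(1),plane("scene",a,114).round(1),plane("top",b,114).round(1))
c=np.array([170+180/3.9,125+72/(290/75)])-.4
print("n2 boss",plane("scene",c,114).round(1),plane("scene",c,118).round(1))
job_done()
```

```text
n3 boss [606.2 215.1 116.1] [[606.  213.4 114. ]] [[606.4 215.8 114. ]]
n2 boss [[ 626.9 -195.5  114. ]] [[ 628.3 -190.6  118. ]]
the job is handed in; nothing more can be done
```

I weighed both hubs, pressed each into the nest for its kind, and handed the job in at 16.8 s of the 64 s allowed. No verdict is reported.

| | Left hub | Right hub |
|---|---|---|
| Lift force | about 6.0 N, so solid | about 4 N (readings 3.4–4.5), so filled |
| Nest | three studs | two studs |
| Press force at the end, hub weight included | about 13 N | about 14 N |

On both, the plate slid at about 8.5 N, then the force climbed steeply, which shows it reached its stop.

**Last checks:**
- **Position and height:** The solid hub's boss top measured (606.2, 215.1, 116.1) mm. That is 1–2 mm from its bore centre and 2 mm above the expected 114 mm, about as good as the calibration allows.
- **Filled hub:** I could check it only in the scene view, because the arm blocked the top view. Its boss was about 1 mm from the bore centre there, taking the boss top at its pressed-home height.
- **Plates and other things:** Both plates look flush and both hubs upright. The one-stud plate is still raised, the other things on the bench look unmoved, and the open gripper is clear.

**Disagreements:**
- The two cameras differ by 2–3 mm in y, so I used averages.
- The gripper reads about 24.5 mm on the 28 mm boss.
- The tool picked up a tilt of about 1° during the second hub, and I allowed for it.

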